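# Free the jammed cover of a card box in its holding dock

### The arm

A 7-joint arm with a two-finger parallel gripper is mounted at the origin on a cart in front of the work surface, level with it; the furniture and walls round the work are solid. World frame = base frame: x ahead of the robot, y to its left, z up, the work surface at z = 0. Lengths are in m, angles in rad, forces in N, time in s.
With the tool pointing down it reaches from about 0.4 to 0.925 m from the base axis. Payload 5.6 kg.
Tool frame: the origin (TCP) lies midway between the tips of the shut fingers; the grasp point (between the pads) lies 19 mm behind it; z points along the fingers, y is the line along which they close (so a half turn about z gives the same grasp; the last joint's range is limited). The gripper opens to 85 mm and grips with 20 to 120 N. Pads are 22 mm wide; open, the fingers measure 114 mm over their backs; the gripper's body (76 mm by 85 mm) begins 54 mm behind the grasp point. The pads swing forward as they close: fully open they stand 13 mm farther back than shut.
Start: joints at [-1.37, 0.468, -0.012, 1.603, 0.006, 1.071, -0.056], TCP at [0.157, 0.631, 0.197] pointing down, gripper open.
Joint ranges: [-2.53, 2.53], [-0.31, 2.02], [-1.57, 1.55], [0.28, 2.44], [-1.29, 4.43], [0.15, 1.84], [-2.92, 2.92]. Speed limits (rad/s): [2.57, 2.57, 3.14, 3.14, 3.14, 3.14, 3.14].

### API

Orientations are given as [roll, pitch, yaw] about the fixed x, y, z axes, in that order (R = Rz(yaw) Ry(pitch) Rx(roll)).
In Python, from rig import bot gives the robot as it stands.
- The arm moves only by the tool apply_moves, never from a script. Its argument "series" is a list of rows, each a list of 2 entries, a list of its own where there are three numbers: the shift along the world's x, y, z in m, then the turn about the world's z in rad. In form: [[[x, y, z], spin], ...]. A call has exactly 10 rows; each row shifts and turns the commanded pose from where the row before left it; what a row does not reach is not made up. A row lasts 1/12 s, in which the tool goes at most 41.7 mm and 7.16 degrees, less where a joint would pass 70% of its speed; a pose out of reach is approached as far as the arm can. A call with a gripper value outside its range is refused whole. "fingers" is the finger opening in m, from 0 to 0.0854, set as the call begins (left out, the last holds). The fingers move at their own pace and stop on an object; "force" is the grip in N (left out, the last holds). Time passes only in rows, so rows that do not move let the fingers close, or fill a call up. It gives the time, the measured TCP pose, the force, the opening and the grip force at its end, in the units of the state.
- bot.sense(): the state, without advancing time (a new reading comes with each control period).
- bot.read_camera(name): name is "side" or "top" or "wrist"; returns a dict with "color" (384x512x3 uint8, red, green, blue), "range_z" (384x512 float32, m along the optical axis (not along the pixel's ray), 0 where there is no reading), "vertical_fov" (degrees; the focal length in pixels is half the picture's height over the tangent of half this angle, whatever the lens; pixels are square), "cx", "cy" (the principal point, pixels), "xyz" and "orientation" of the camera in the world. Camera axes: x right, y down, z forward; pixel columns grow to the right and rows downward; lengths in m; the calibration is good to about 2 mm. A picture is of the moment at which its call begins.
- bot.finish_job(): hands the job in; it is judged then, once.
Trained networks look in a picture, given as the dict that the camera call returned (one of the last four; its "shot" number tells which), for a name from the list of things; names that differ only in an ending like _2 or _b are one class to them, and where a whole thing is asked for, a point or a joint stands for the part that bears it (a point fixed in the world has none). Each returns a list of dicts, best first, with "conf" (0 to 1); they miss things now and then, are a little off and sometimes report something else, mostly with a low value. They report only what shows in the picture. A call takes as long as a camera call. They do not tell look-alikes from the thing itself.
- bot.recognise(picture, label): "bbox" ([left, top, right, bottom] in pixels, round what is visible of it).
- bot.regions_of(picture, label): "pixels" (384x512 bool, what is visible of it) and "bbox" ([left, top, right, bottom] in pixels, round what is visible of it).
- bot.spot_point(picture, label): "point" ([column, row] in pixels: a listed point, or the origin of a listed thing).
The state is a dict: "t": time; "qpos": joint angles; "qd": joint speeds; "tau": joint torques, N m; "position": TCP position; "tool_rot": TCP orientation; "contact_force": force on the tool from outside, world axes, zero at the start; "wrist_torque": the same for the moment, N m; "grip_width": opening from 0.0 (shut) to 1.0 (fully open); "gripper_force": force on a finger pad.
Only numpy, scipy, OpenCV 4.12 (cv2) and the standard library are available. Lean on these libraries where they do the work, as an engineer would, in place of code of your own. Each camera call takes 0.05 s, during which the arm holds its last target. There are 200 camera calls.

### The job

The green cover has jammed on the card tray inside it and would drag the tray up with it. By the orange tab of the tray, slide the box along the desk, fully home under the lips of the red dock, and let go; leave the cover alone until then. Then take the cover by its black handle, lift it off so that the tray stays behind in the dock, and set it right way up on the blue mat without dropping it; leave everything else on the desk where it is.

Things in the scene. Friction and masses are not known exactly. Their poses are not given: they have to be found in the camera images.
- tray: inner part: white card tray, 72 (x) x 58 (y) mm and 38 high, on a flat grey foot 6 thick; loose, 0.3 kg. Origin: underside of the foot below the tray's centre; x points away from the tab, z up. The foot reaches from x = -95 to +50 and to y = +-55. Spring pads at the tray's y sides jam the cover; in the dock the tray may rise 3 to the lips while the cover is drawn off
- tray_tab (a point): middle of the grip on the upright orange tab that stands on the tray's foot, at x = -83, y = 0, z = 38 in the tray's frame; the tab is 18 long in x, 12 thick in y (grip it across y), and rises to 53 above the desk; the cover's wall starts 31 behind it. Axes as the tray's
- cover: outer part: deep green cover, 86 (x) x 76 (y) mm, walls 4, 50 high, 83 with handle, open below, loose, 0.12 kg. Origin: centre of its lower rim; at first it stands on the tray's foot, 6 above the tray's origin, same axes. Jammed: the first 22 of lift drag the tray with 8 to 12 N, more than the tray weighs; after that it is free, and clear of the cards after 45
- cover_handle (a point): middle of the black bar handle on the cover, 76 above the cover's lower rim; the bar runs along the cover's y, 56 long, 12 thick in x (grip it across x), 14 high; its underside is 19 above the cover's roof
- dock: fixed red metal dock: two rails along its x and a rear stop, no floor. Origin: on the desk, where the tray's origin lies when fully home; x from mouth to stop. Lengths in mm: rail walls at y = +-58 (3 play each side of the foot); lips reach in to y = +-46, 9 clear beneath, top at 13, from x = -45 to +50; stop face at x = +50; mouth flares from x = -45 to y = +-65 at x = -65
- mat: fixed blue felt mat, 160 x 160 mm, 4 thick. Origin: centre of its underside, on the desk
- mouse: black computer mouse, 102x59x35 mm, a bystander; origin: centre of its underside
- eraser: blue and white eraser, 45x21x13 mm, a bystander; origin: centre of its underside
- binder_clip: small black binder clip, 32x28x35 mm, a bystander; origin: centre of its underside
- stamp: hand stamp with red knob, 50x30x74 mm, a bystander; origin: centre of its underside
- sticky_pad: pink pad of sticky notes, 50x50x16 mm, a bystander; origin: centre of its underside
There are look-alikes about, which are no part of the job. There is more than one size of the tray; the job needs the largest.

How it is judged:
On the way, in this order (a step that is already met when the one before it is completed fails the run):
1. the tray stands fully home in the dock, cover still on, and the tab is let go (x of tray in the frame of dock between -0.012 and 0.008 m and y of tray in the frame of dock between -0.008 and 0.008 m and angle between the x axis of tray and the x axis of dock, either way round below 0.1 rad and height (world z) of tray below 0.007 m and angle between tray's own z axis and vertical below 0.08 rad and z of cover in the frame of tray below 0.015 m and contact force between the fingers and tray below 0.2 N), for 0.2 s.
2. the cover is clear above the tray, which has stayed behind in the dock (x of tray in the frame of dock between -0.012 and 0.008 m and y of tray in the frame of dock between -0.008 and 0.008 m and angle between the x axis of tray and the x axis of dock, either way round below 0.1 rad and height (world z) of tray below 0.007 m and angle between tray's own z axis and vertical below 0.08 rad and z of cover in the frame of tray above 0.047 m and contact force between cover and tray below 0.2 N), for 0.1 s.
At the end, for the whole second after the job is handed in: the tray stands flat on the desk in the dock, fully home (within 12 mm of its stop, 8 mm sideways, 0.1 rad), and the cover stands right way up and at rest on the mat, its centre within 45 mm of the mat's middle along each side of the mat (x of tray in the frame of dock between -0.012 and 0.008 m and y of tray in the frame of dock between -0.008 and 0.008 m and angle between the x axis of tray and the x axis of dock, either way round below 0.1 rad and height (world z) of tray below 0.007 m and angle between each of tray, cover's own z axis and vertical below 0.08 rad and x of cover in the frame of mat between -0.045 and 0.045 m and y of cover in the frame of mat between -0.045 and 0.045 m and height (world z) of cover between 0.001 and 0.009 m and linear speed of each of cover, tray below 0.02 m/s); the robot touches nothing.
It fails at once if the cover is handled (over 1 N) before the tray is in the dock (contact force between the fingers and cover above 1 N and not (x of tray in the frame of dock between -0.03 and 0.02 m and y of tray in the frame of dock between -0.015 and 0.015 m)).
It fails at once if the tray is lifted more than 30 mm off the desk or tipped (height (world z) of tray above 0.03 m or angle between tray's own z axis and vertical above 0.35 rad).
It fails at once if the cover is let go in mid-air: untouched, beside the tray, its rim more than 30 mm above the desk (contact force between the fingers and cover below 0.05 N and horizontal distance between cover and tray above 0.08 m and height (world z) of cover above 0.03 m).
It fails at once if another thing on the desk (computer mouse, eraser, binder clip, hand stamp, sticky pad) is moved more than 30 mm (distance of any of mouse, eraser, binder_clip, stamp, sticky_pad from where it was at the start of the episode above 0.03 m).
It also fails if it takes over 67 s, if anything falls off the work surface, if the arm or the gripper's body presses on something with over 40 N, if the wrist force passes 120 N, or if a joint passes its speed limit or range.

## Working session

There is one attempt and no reset: what is moved stays moved. The work goes in short steps, Python scripts to look and compute and a tool call to move; the robot and the scene stay as the last step left them, time stands still between calls to the robot, and variables do not carry over. Pictures are saved under pics/ and viewed, at most 10 in all, crops included, and the job is handed in when it is done.

Besides the shell and the picture viewer there is one more tool, called after "Request:" by a JSON object that holds its "api" and its "payload", one argument or row to a line. apply_moves: Moves the arm, as the interface text tells. Its arguments: {"type":"object","properties":{"series":{"type":"array"},"fingers":{"type":"number"},"force":{"type":"number"}},"required":["series"]}

```bash
ls; mkdir -p pics; cat > h.py <<'E'
import numpy as np, cv2
from rig import bot
from scipy.spatial.transform import Rotation as R
def rot(o):
    o=np.array(o,float)
    if o.shape==(3,3): return o
    return R.from_euler('xyz',o).as_matrix() if o.size==3 else R.from_quat(o).as_matrix()
def cloud(p):
    h,w=p['range_z'].shape; f=h/2/np.tan(np.radians(p['vertical_fov'])/2)
    u,v=np.meshgrid(np.arange(w),np.arange(h)); z=p['range_z']
    c=np.stack([(u-p['cx'])/f*z,(v-p['cy'])/f*z,z],-1)
    W=c@rot(p['orientation']).T+np.array(p['xyz']); W[z==0]=np.nan
    return W
def save(p,n): cv2.imwrite('pics/'+n,p['color'][...,::-1])
E
python3 - <<'E'
from h import *
print(bot.sense())
for n in ['top','side']:
    p=bot.read_camera(n); save(p,n+'1.png'); np.savez(n+'1.npz',W=cloud(p),c=p['color'])
    print(n,p['xyz'],p['orientation'],p['vertical_fov'],p['cx'],p['cy'])
    W=cloud(p)
    for l in ['tray','tray_tab','cover','cover_handle','dock','mat','mouse','eraser','binder_clip','stamp','sticky_pad']:
        for d in bot.spot_point(p,l):
            u,v=np.round(d['point']).astype(int); 
            print(l,round(d['conf'],2),u,v,np.round(W[min(max(v,0),383),min(max(u,0),511)],3))
E
```

```text
pics
{'t': 0.0, 'qpos': array([-1.36995725,  0.46838839, -0.01162542,  1.60358208,  0.00600888,
        1.07138914, -0.05625922]), 'qd': array([ 0.0004843 , -0.00097109,  0.00056102, -0.00146269, -0.00106927,
        0.00157158, -0.00118834]), 'tau': array([-6.08344944e-04, -5.32403290e+01,  2.14606407e-02, -2.51308018e+01,
        1.14642180e-02,  8.07227741e-03,  1.06458842e-05]), 'position': array([0.1568447 , 0.63018277, 0.1961483 ]), 'tool_rot': array([-3.13986442e+00,  1.19178278e-04,  2.89775471e+00]), 'contact_force': array([-0.77338922, -0.09538676,  0.01328366]), 'wrist_torque': array([0.01440957, 0.01494078, 0.01645711]), 'gripper_force': 0.0, 'grip_width': 1.001462441303804}
top [0.39949644 0.14963599 1.68112376] [-3.03373293 -0.00399503 -1.54331182] 47.498277592019264 253.77970157889607 189.44213494081254
tray 0.97 133 216 [0.465 0.602 0.028]
tray 0.81 236 199 [0.535 0.212 0.087]
tray 0.66 172 191 [0.563 0.458 0.033]
tray 0.57 370 168 [ 0.673 -0.294  0.031]
tray_tab 0.94 120 211 [0.483 0.658 0.009]
tray_tab 0.74 152 197 [ 0.542  0.542 -0.006]
tray_tab 0.66 237 223 [0.449
[... 699 characters left out ...]
266 [0.566 0.491 0.022]
tray 0.63 232 214 [ 0.666  0.215 -0.001]
tray_tab 0.93 297 313 [0.482 0.653 0.004]
tray_tab 0.78 296 204 [0.445 0.208 0.037]
tray_tab 0.77 275 272 [ 0.533  0.494 -0.001]
cover 0.84 272 216 [0.53  0.257 0.023]
cover_handle 0.65 271 196 [0.534 0.225 0.084]
dock 0.54 231 171 [ 0.675 -0.056 -0.002]
dock 0.42 271 215 [0.534 0.261 0.031]
mat 0.91 276 146 [ 0.485 -0.252 -0.003]
mouse 0.78 231 139 [ 0.678 -0.272  0.019]
eraser 0.62 238 156 [ 0.648 -0.168 -0.002]
binder_clip 0.51 229 214 [ 0.677  0.211 -0.005]
binder_clip 0.51 202 213 [0.768 0.239 0.022]
stamp 0.67 275 146 [ 0.49  -0.247 -0.   ]
stamp 0.55 203 212 [0.765 0.228 0.018]
sticky_pad 0.71 306 257 [0.435 0.443 0.012]
```

```bash
python3 - <<'E'
import cv2
a=cv2.imread('pics/top1.png')[120:260,100:420]
cv2.imwrite('pics/v1.png',cv2.resize(a,(800,350),interpolation=cv2.INTER_CUBIC))
a=cv2.imread('pics/side1.png')[120:330,160:340]
cv2.imwrite('pics/v2.png',cv2.resize(a,None,fx=2.8,fy=2.8,interpolation=cv2.INTER_CUBIC))
E
```

```text
(no output)
```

View pics/v1.png

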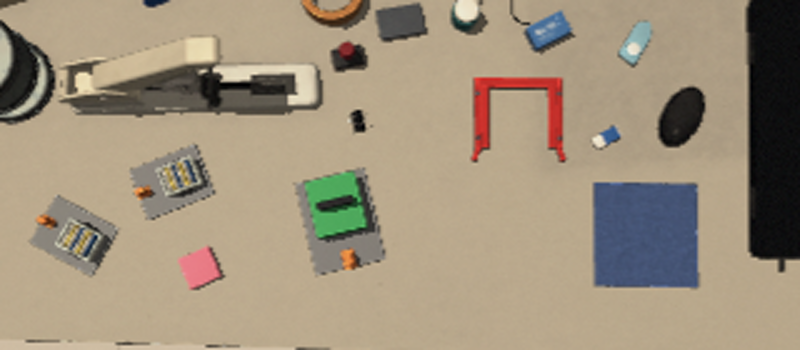

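View pics/v2.png

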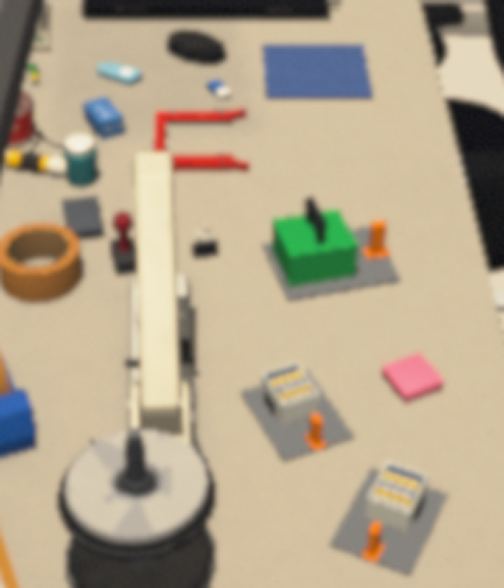

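The top view shows three orange-tabbed trays: the green-covered one at about (236,200), and bare-card trays at (133,216) and (172,191). The covered one is the job's box, with its tab at (239,223). The red dock is at (306,165) with its mouth toward the robot, the mat at (358,214), and the clip at (243,168). Next I'll fit the poses.

```bash
cat > fit.py <<'E'
from h import *
def hsv(c): return cv2.cvtColor(c,cv2.COLOR_RGB2HSV)
def pts(W,m,lo,hi,zr):
    k=m&(W[...,0]>lo[0])&(W[...,0]<hi[0])&(W[...,1]>lo[1])&(W[...,1]<hi[1])&(W[...,2]>zr[0])&(W[...,2]<zr[1]); return W[k]
def rect(P): 
    (c,s,a)=cv2.minAreaRect((P[:,:2]*1000).astype(np.float32)); return np.round(c,1),np.round(s,1),round(a,1)
E
python3 - <<'E'
from fit import *
for n in ['top','side']:
    d=np.load(n+'1.npz');W=d['W'];H=hsv(d['c']);h,s,v=[H[...,i].astype(int) for i in range(3)]
    print(n)
    g=(h>45)&(h<85)&(s>120); P=pts(W,g,(.4,.1),(.7,.35),(.045,.07)); print('roof',len(P),np.median(P[:,2]),rect(P))
    o=(h>5)&(h<18)&(s>170)&(v>120); P=pts(W,o,(.4,.1),(.5,.3),(.02,.07)); print('tab',len(P),P.mean(0),P.max(0)[2],rect(P) if len(P)>4 else '')
    P=pts(W,(v<80),(.4,.1),(.62,.35),(.075,.1)); print('bar',len(P),P.mean(0),rect(P))
    P=pts(W,(s<45)&(v<170),(.4,.1),(.64,.35),(-.01,.02)); print('foot',len(P),np.median(P[:,2]),rect(P))
    r=((h<6)|(h>174))&(s>150)&(v>100); P=pts(W,r,(.55,-.2),(.8,.1),(-.02,.03)); print('dock',len(P),np.median(P[:,2]),rect(P),P.min(0),P.max(0))
    b=(h>100)&(h<130)&(s>80); P=pts(W,b,(.35,-.4),(.6,-.1),(-.02,.03)); print('mat',len(P),np.median(P[:,2]),rect(P))
    P=pts(W,s>=0,(.45,-.1),(.6,.1),(-.02,.03)); print('desk z',np.median(P[:,2]))
E
```

```text
top
roof 387 0.056547681333238176 (array([528.9, 220.9]), array([85.9, 73. ]), 14.9)
tab 17 [0.44900023 0.20106958 0.05234573] 0.05753547169242923 (array([448.8, 201.4]), array([15.3, 11.5]), 2.1)
bar 46 [0.52861489 0.22077409 0.08803885] (array([528.8, 220.9]), array([11.2, 50.1]), 12.8)
foot 505 0.00573011740406959 (array([507.2, 215.1]), array([144.5, 110.6]), 14.9)
dock 414 0.013315470680697605 (array([674. , -54.4]), array([126.7, 138.7]), 1.6) [ 0.60870381 -0.12542002 -0.00474747] [0.73814627 0.01316884 0.0269016 ]
mat 1643 0.004319816310553115 (array([ 499.7, -255.7]), array([157. , 157.4]), 0.4)
desk z 0.0004679316012030643
side
roof 332 0.05331993894362702 (array([529.4, 226.3]), array([88.3, 77.8]), 15.8)
tab 31 [0.45081656 0.2064037  0.03753637] 0.051610618049431456 (array([450.7, 205.4]), array([11.1, 13.7]), 83.1)
bar 35 [0.53001888 0.2336786  0.08352835] (array([530.3, 230.7]), array([10.1, 54.8]), 12.3)
foot 290 0.003715374356318857 (array([506.8, 217.9]), array([148.5, 117.1]), 17.9)
dock 203 0.009835627698244975 (array([673.6, -52.7]), array([121.3, 146. ]), 1.7) [ 6.12424105e-01 -1.26493292e-01  8.99589638e-05] [0.7361155  0.02104986 0.01690888]
mat 577 0.0006148548073510174 (array([ 499.3, -254.9]), array([149.1, 152.7]), 1.3)
desk z -0.002700983223468345
```

Request:
{"api": "apply_moves", "payload": {
  "series": [
    [[0.018, -0.027, 0], 0.04],
    [[0.018, -0.027, 0], 0.04],
    [[0.018, -0.027, 0], 0.04],
    [[0.018, -0.027, 0], 0.04],
    [[0.018, -0.027, 0], 0.04],
    [[0.018, -0.027, 0], 0.04],
    [[0.018, -0.027, 0], 0.04],
    [[0.018, -0.027, 0], 0.04],
    [[0.018, -0.027, 0], 0.04],
    [[0.018, -0.027, 0], 0.04]
  ],
  "fingers": 0.07,
  "force": 40
}}

```text
t: 2.03
position: [0.3377, 0.3594, 0.1974]
tool_rot: [3.141, 0.0, -2.983]
contact_force: [0.8, 0.6, 0.1]
grip_width: 0.814
gripper_force: 0.0
```

Request:
{"api": "apply_moves", "payload": {
  "series": [
    [[0.016, -0.023, -0.008], 0.015],
    [[0.016, -0.023, -0.008], 0.015],
    [[0.016, -0.023, -0.008], 0.015],
    [[0.016, -0.023, -0.008], 0.015],
    [[0.016, -0.023, -0.008], 0.015],
    [[0.016, -0.023, -0.008], 0.015],
    [[0.016, -0.022, -0.008], 0.014],
    [[0, 0, 0], 0],
    [[0, 0, 0], 0],
    [[0, 0, 0], 0]
  ]
}}

```text
t: 2.87
position: [0.4488, 0.2013, 0.1412]
tool_rot: [3.141, 0.0, -2.881]
contact_force: [1.0, 1.1, 0.3]
grip_width: 0.822
gripper_force: 0.0
```

```bash
python3 - <<'E'
from fit import *
s=bot.sense();print(s['t'],s['position'],s['tool_rot'],s['qpos'])
p=bot.read_camera('wrist');save(p,'w1.png');W=cloud(p);H=hsv(p['color']);h,s,v=[H[...,i].astype(int) for i in range(3)]
o=(h>5)&(h<18)&(s>170)&(v>120); P=pts(W,o,(.4,.1),(.5,.3),(.045,.07)); print('tab',len(P),P.mean(0),rect(P))
g=(h>45)&(h<85)&(s>120); P=pts(W,g,(.4,.1),(.7,.35),(.045,.07)); print('roof',len(P),np.median(P[:,2]),rect(P))
E
```

```text
2.8667 [0.448766   0.20132795 0.14124346] [ 3.14106974e+00  1.10301573e-04 -2.88139903e+00] [-0.60333244  0.27253479  0.13244691  2.04208647 -0.04886755  0.82961854
  1.38826967]
tab 259 [0.44655939 0.19797961 0.05318218] (array([446.5, 197.8]), array([17.5, 12. ]), 15.1)
roof 5655 0.056338981059529836 (array([526. , 219.2]), array([86.7, 75.7]), 15.0)
```

View pics/w1.png

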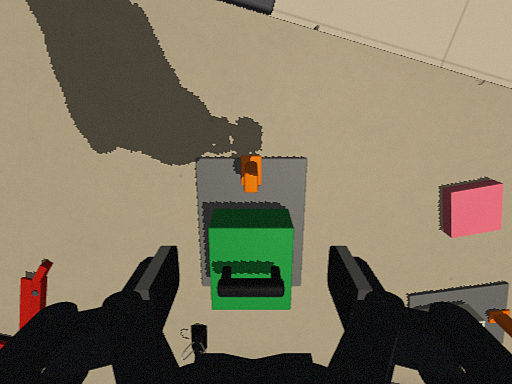

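The close view shows the orange tab at (250,173) on the grey foot in front of the green cover. It measures 17.5x12 mm at 53 mm high, which matches the description. I'll descend and grip it.

Request:
{"api": "apply_moves", "payload": {
  "series": [
    [[-0.001, -0.002, -0.015], 0],
    [[0, 0, -0.015], 0],
    [[0, 0, -0.015], 0],
    [[0, 0, -0.015], 0],
    [[0, 0, -0.015], 0],
    [[0, 0, -0.015], 0],
    [[0, 0, -0.015], 0],
    [[0, 0, -0.01], 0],
    [[0, 0, -0.005], 0],
    [[0, 0, 0], 0]
  ]
}}

```text
t: 3.75
position: [0.4471, 0.1992, 0.0204]
tool_rot: [-3.142, -0.002, -2.88]
contact_force: [-0.7, 0.0, -0.1]
grip_width: 0.818
gripper_force: 0.0
```

Request:
{"api": "apply_moves", "payload": {
  "series": [
    [[0, 0, 0], 0],
    [[0, 0, 0], 0],
    [[0, 0, 0], 0],
    [[0, 0, 0], 0],
    [[0, 0, 0], 0],
    [[0, 0, 0], 0],
    [[0, 0, 0], 0],
    [[0, 0, 0], 0],
    [[0, 0, 0], 0],
    [[0, 0, 0], 0]
  ],
  "fingers": 0.0,
  "force": 40
}}

```text
t: 4.58
position: [0.4479, 0.1988, 0.0211]
tool_rot: [3.142, 0.0, -2.882]
contact_force: [0.2, 0.2, -0.3]
grip_width: -0.002
gripper_force: 0.0
```

```bash
python3 - <<'E'
from fit import *
# precise dock fit from top & side: lip inner/outer edges
for n in ['top','side']:
    d=np.load(n+'1.npz');W=d['W'];H=hsv(d['c']);h,s,v=[H[...,i].astype(int) for i in range(3)]
    r=((h<6)|(h>174))&(s>120)&(v>80); P=pts(W,r,(.55,-.2),(.8,.1),(-.02,.03))
    for x in np.arange(.6,.75,.01):
        Q=P[(P[:,0]>x)&(P[:,0]<x+.01)]
        L=Q[Q[:,1]>-.054];K=Q[Q[:,1]<=-.054]
        if len(L) and len(K): print(n,round(x+.005,3),np.round([K[:,1].min(),K[:,1].max(),L[:,1].min(),L[:,1].max()],3))
E
```

```text
top 0.605 [-0.122 -0.122  0.009  0.013]
top 0.615 [-0.125 -0.122  0.004  0.013]
top 0.625 [-0.128 -0.115 -0.006  0.009]
top 0.635 [-0.123 -0.102 -0.011  0.01 ]
top 0.645 [-0.121 -0.102 -0.011  0.01 ]
top 0.655 [-0.122 -0.102 -0.011  0.011]
top 0.665 [-0.121 -0.1   -0.011  0.01 ]
top 0.675 [-0.121 -0.101 -0.01   0.011]
top 0.685 [-0.121 -0.101 -0.01   0.011]
top 0.695 [-0.122 -0.101 -0.01   0.011]
top 0.705 [-0.122 -0.101 -0.01   0.011]
top 0.715 [-0.121 -0.101 -0.01   0.011]
top 0.725 [-0.122 -0.054 -0.051  0.012]
top 0.735 [-0.121 -0.054 -0.051  0.012]
side 0.615 [-0.126 -0.113  0.002  0.017]
side 0.625 [-0.151 -0.111 -0.011  0.019]
side 0.635 [-0.124 -0.099 -0.005  0.015]
side 0.645 [-0.119 -0.104 -0.005  0.017]
side 0.655 [-0.12  -0.098 -0.005  0.015]
side 0.665 [-0.12  -0.099 -0.008  0.015]
side 0.675 [-0.126 -0.099  0.001  0.016]
side 0.685 [-0.119 -0.097  0.001  0.019]
side 0.695 [-0.119 -0.094 -0.007  0.021]
side 0.705 [-0.116 -0.097 -0.007  0.012]
side 0.725 [-0.121 -0.058 -0.053 -0.029]
side 0.735 [-0.121 -0.057 -0.052 -0.03 ]
```

The fingers closed on nothing, so I'm looking again.

```bash
python3 - <<'E'
from fit import *
s=bot.sense();print(s['position'],s['grip_width'],s['gripper_force'])
p=bot.read_camera('wrist');a=p['color']
q=bot.read_camera('side');b=q['color'][170:250,230:340]
cv2.imwrite('pics/w2.png',np.hstack([cv2.resize(a,(400,300)),cv2.resize(b,(400,300),interpolation=cv2.INTER_CUBIC)])[...,::-1])
W=cloud(q);H=hsv(q['color']);h,s,v=[H[...,i].astype(int) for i in range(3)]
o=(h>5)&(h<18)&(s>170)&(v>120); P=pts(W,o,(.4,.1),(.5,.3),(.0,.07)); print('tab',len(P),P.mean(0) if len(P) else 0)
g=(h>45)&(h<85)&(s>120); P=pts(W,g,(.4,.1),(.7,.35),(.045,.07)); print('roof',len(P),rect(P))
E
```

```text
[0.44793281 0.19876771 0.02107486] -0.002386173327409271 0.0
tab 55 [0.45109676 0.20602517 0.02491413]
roof 330 (array([530.4, 227.1]), array([84.5, 77.8]), 15.0)
```

View pics/w2.png

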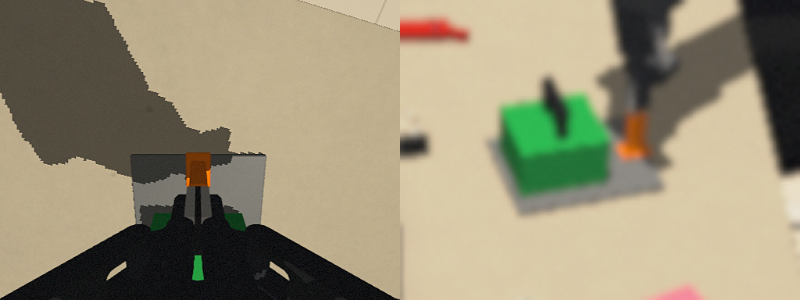

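```bash
python3 - <<'E'
from fit import *
for n in ['side','top','wrist']:
    p=bot.read_camera(n);W=cloud(p);H=hsv(p['color']);h,s,v=[H[...,i].astype(int) for i in range(3)]
    o=(h>5)&(h<18)&(s>170)&(v>60); P=pts(W,o,(.4,.1),(.5,.3),(.0,.07)); 
    if len(P): print(n,'tab',len(P),P.mean(0),P.min(0),P.max(0))
    P=pts(W,(s<110)&(v<120),(.41,.16),(.485,.24),(.012,.16))
    for z in np.arange(.01,.16,.01):
        Q=P[(P[:,2]>z)&(P[:,2]<z+.01)]
        if len(Q): print(n,round(z,3),len(Q),np.round(Q.mean(0),3),np.round(Q.min(0),3),np.round(Q.max(0),3))
E
```

```text
side tab 56 [0.4512911  0.20642065 0.02547973] [0.43848204 0.1865817  0.00240517] [0.46019625 0.21391524 0.05131907]
side 0.05 5 [0.452 0.205 0.057] [0.439 0.198 0.051] [0.463 0.21  0.06 ]
side 0.06 14 [0.453 0.21  0.065] [0.44  0.203 0.06 ] [0.461 0.219 0.07 ]
side 0.07 19 [0.452 0.211 0.075] [0.442 0.201 0.07 ] [0.461 0.217 0.079]
side 0.08 12 [0.454 0.209 0.084] [0.442 0.199 0.081] [0.462 0.215 0.09 ]
side 0.09 11 [0.457 0.209 0.097] [0.443 0.191 0.091] [0.465 0.23  0.1  ]
side 0.1 21 [0.452 0.218 0.106] [0.432 0.185 0.101] [0.468 0.237 0.11 ]
side 0.11 13 [0.454 0.222 0.115] [0.433 0.211 0.11 ] [0.464 0.238 0.12 ]
side 0.12 23 [0.461 0.209 0.125] [0.445 0.165 0.121] [0.471 0.237 0.129]
side 0.13 25 [0.459 0.213 0.136] [0.428 0.162 0.13 ] [0.471 0.239 0.139]
side 0.14 22 [0.461 0.214 0.146] [0.448 0.183 0.141] [0.474 0.233 0.149]
side 0.15 31 [0.46  0.215 0.156] [0.44  0.188 0.15 ] [0.473 0.24  0.16 ]
wrist tab 1346 [0.43915199 0.19628644 0.02302356] [0.42972422 0.18537003 0.00312898] [0.46099639 0.21082326 0.05944745]
wrist 0.02 2 [0.479 0.233 0.025] [0.479 0.233 0.023] [0.479 0.233 0.027]
wrist 0.05 2 [0.437 0.193 0.06 ] [0.436 0.19  0.06 ] [0.439 0.197 0.06 ]
wrist 0.06 404 [0.438 0.195 0.066] [0.434 0.183 0.06 ] [0.444 0.209 0.07 ]
wrist 0.07 605 [0.438 0.196 0.075] [0.434 0.183 0.07 ] [0.444 0.209 0.08 ]
wrist 0.08 621 [0.438 0.195 0.085] [0.434 0.183 0.08 ] [0.444 0.209 0.09 ]
wrist 0.09 934 [0.44  0.196 0.095] [0.429 0.176 0.09 ] [0.457 0.222 0.1  ]
wrist 0.1 2931 [0.438 0.196 0.106] [0.426 0.16  0.1  ] [0.464 0.235 0.11 ]
wrist 0.11 5279 [0.442 0.199 0.114] [0.424 0.16  0.11 ] [0.465 0.239 0.12 ]
wrist 0.12 4953 [0.435 0.201 0.126] [0.422 0.16  0.12 ] [0.464 0.24  0.13 ]
wrist 0.13 4684 [0.431 0.204 0.135] [0.422 0.16  0.13 ] [0.455 0.24  0.14 ]
wrist 0.14 1259 [0.43  0.194 0.142] [0.423 0.176 0.14 ] [0.436 0.238 0.145]
```

Request:
{"api": "apply_moves", "payload": {
  "series": [
    [[0, 0, 0.015], 0],
    [[0, 0, 0.015], 0],
    [[0, 0, 0.015], 0],
    [[0, 0, 0.015], 0],
    [[0, 0, 0], 0],
    [[0, 0, 0], 0],
    [[0, 0, 0], 0],
    [[0, 0, 0], 0],
    [[0, 0, 0], 0],
    [[0, 0, 0], 0]
  ]
}}

```text
t: 5.67
position: [0.4475, 0.1985, 0.0804]
tool_rot: [-3.141, -0.001, -2.881]
contact_force: [-0.6, 0.3, -0.5]
grip_width: -0.004
gripper_force: 0.0
```

```bash
python3 - <<'E'
from fit import *
s=bot.sense();print(s['position'],s['grip_width'],s['gripper_force'])
im=[]
for n in ['side','wrist']:
    p=bot.read_camera(n);W=cloud(p);H=hsv(p['color']);h,s,v=[H[...,i].astype(int) for i in range(3)]
    print(n,p['xyz'],p['orientation'])
    o=(h>5)&(h<18)&(s>170)&(v>60); P=pts(W,o,(.4,.1),(.5,.3),(.0,.17)); 
    if len(P): print(n,'tab',len(P),P.mean(0),P.min(0),P.max(0))
    P=pts(W,s>=0,(.41,.16),(.485,.24),(.055,.16))
    for z in np.arange(.05,.16,.01):
        Q=P[(P[:,2]>z)&(P[:,2]<z+.01)]
        if len(Q): print(n,round(z,3),len(Q),np.round(Q.mean(0),3),np.round(Q.min(0),3),np.round(Q.max(0),3))
    im.append(cv2.resize(p['color'] if n=='wrist' else p['color'][150:240,250:340],(400,400),interpolation=cv2.INTER_CUBIC))
cv2.imwrite('pics/w3.png',np.hstack(im)[...,::-1])
E
```

```text
[0.44749755 0.19851651 0.08037169] -0.0038451730067865972 0.0
side [0.63310164 1.50354847 1.03351589] [-2.18648291 -0.01726968  3.11714756]
side tab 66 [0.44968807 0.20492373 0.02926871] [0.4358745  0.19317672 0.00413024] [0.46053495 0.21631793 0.05197458]
side 0.11 5 [0.448 0.206 0.115] [0.439 0.2   0.11 ] [0.456 0.211 0.119]
side 0.12 18 [0.451 0.21  0.125] [0.441 0.202 0.12 ] [0.461 0.216 0.129]
side 0.13 19 [0.453 0.21  0.135] [0.438 0.199 0.131] [0.462 0.216 0.139]
side 0.14 13 [0.454 0.209 0.144] [0.442 0.2   0.14 ] [0.462 0.22  0.15 ]
side 0.15 10 [0.457 0.207 0.156] [0.435 0.18  0.153] [0.467 0.227 0.159]
wrist [0.37183346 0.17808055 0.25778551] [2.83527937e+00 1.83498975e-04 1.83115865e+00]
wrist tab 1075 [0.44220815 0.19711812 0.03168946] [0.43025241 0.18523614 0.00046523] [0.46196695 0.21076637 0.05505208]
wrist 0.05 125 [0.48  0.235 0.056] [0.441 0.196 0.055] [0.485 0.24  0.058]
wrist 0.11 37 [0.436 0.195 0.119] [0.434 0.189 0.118] [0.438 0.201 0.12 ]
wrist 0.12 538 [0.438 0.195 0.126] [0.434 0.183 0.12 ] [0.444 0.209 0.13 ]
wrist 0.13 713 [0.438 0.196 0.135] [0.434 0.183 0.13 ] [0.444 0.209 0.14 ]
wrist 0.14 738 [0.438 0.195 0.144] [0.434 0.183 0.14 ] [0.444 0.209 0.15 ]
wrist 0.15 1277 [0.44  0.196 0.155] [0.428 0.168 0.15 ] [0.46  0.222 0.16 ]
```

View pics/w3.png

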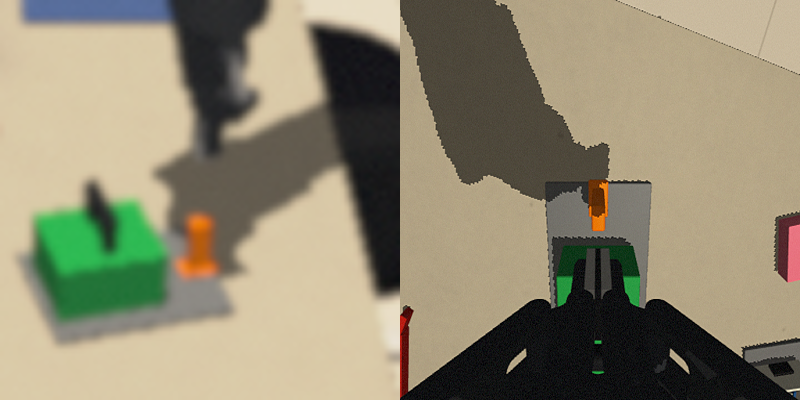

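The side view shows the shut fingertips about 37 mm higher than the reported TCP: about 0.118 against 0.080, on both cameras. So the grasp closed just above the tab. I'll use that offset and go lower with care.

Request:
{"api": "apply_moves", "payload": {
  "series": [
    [[0, 0, 0], 0],
    [[0, 0, 0], 0],
    [[0, 0, 0], 0],
    [[0, 0, -0.01], 0],
    [[0, 0, -0.015], 0],
    [[0, 0, -0.015], 0],
    [[0, 0, -0.015], 0],
    [[0, 0, -0.015], 0],
    [[0, 0, -0.01], 0],
    [[0, 0, 0], 0]
  ],
  "fingers": 0.06
}}

```text
t: 6.6
position: [0.4463, 0.1979, -0.0012]
tool_rot: [-3.141, -0.004, -2.881]
contact_force: [-0.9, 0.5, 0.1]
grip_width: 0.703
gripper_force: 0.0
```

Request:
{"api": "apply_moves", "payload": {
  "series": [
    [[0, 0, -0.004], 0],
    [[0, 0, -0.004], 0],
    [[0, 0, -0.004], 0],
    [[0, 0, -0.003], 0],
    [[0, 0, 0], 0],
    [[0, 0, 0], 0],
    [[0, 0, 0], 0],
    [[0, 0, 0], 0],
    [[0, 0, 0], 0],
    [[0, 0, 0], 0]
  ]
}}

```text
t: 7.43
position: [0.448, 0.1988, -0.0138]
tool_rot: [3.141, 0.0, -2.881]
contact_force: [1.0, -0.1, 0.2]
grip_width: 0.706
gripper_force: 0.0
```

Request:
{"api": "apply_moves", "payload": {
  "series": [
    [[0, 0, 0], 0],
    [[0, 0, 0], 0],
    [[0, 0, 0], 0],
    [[0, 0, 0], 0],
    [[0, 0, 0], 0],
    [[0, 0, 0], 0],
    [[0, 0, 0], 0],
    [[0, 0, 0], 0],
    [[0, 0, 0], 0],
    [[0, 0, 0], 0]
  ],
  "fingers": 0.0,
  "force": 40
}}

```text
t: 8.27
position: [0.4479, 0.1988, -0.0138]
tool_rot: [3.141, 0.0, -2.881]
contact_force: [-1.4, 0.1, 3.4]
grip_width: 0.133
gripper_force: 39.4
```

```bash
python3 - <<'E'
from fit import *
s=bot.sense();print(s['position'],s['tool_rot'],s['grip_width'],s['gripper_force'],s['contact_force'],s['wrist_torque'])
p=bot.read_camera('wrist');W=cloud(p);H=hsv(p['color']);h,s,v=[H[...,i].astype(int) for i in range(3)]
P=pts(W,(h<170)&(v<110),(.41,.16),(.485,.24),(.0,.1))
for z in np.arange(.0,.1,.01):
        Q=P[(P[:,2]>z)&(P[:,2]<z+.01)]
        if len(Q): print(round(z,3),len(Q),np.round(Q.mean(0),3),np.round(Q.min(0),3),np.round(Q.max(0),3))
E
```

```text
[ 0.44794253  0.19883838 -0.01382832] [ 3.14149738e+00  8.22943429e-05 -2.88136192e+00] 0.13297056003859994 39.38259422779083 [-1.39080091  0.06411444  3.37701028] [0.02035449 0.10737424 0.04223829]
0.0 7495 [0.435 0.189 0.003] [0.41 0.16 0.  ] [0.482 0.24  0.01 ]
0.01 332 [0.457 0.202 0.015] [0.435 0.185 0.01 ] [0.485 0.216 0.02 ]
0.02 693 [0.453 0.201 0.026] [0.433 0.178 0.02 ] [0.485 0.218 0.03 ]
0.03 1186 [0.449 0.2   0.035] [0.433 0.178 0.03 ] [0.485 0.218 0.04 ]
0.04 1257 [0.443 0.198 0.045] [0.432 0.178 0.04 ] [0.485 0.218 0.05 ]
0.05 1251 [0.441 0.196 0.055] [0.431 0.178 0.05 ] [0.459 0.217 0.06 ]
0.06 2102 [0.438 0.196 0.066] [0.425 0.16  0.06 ] [0.457 0.232 0.07 ]
0.07 6901 [0.442 0.199 0.076] [0.424 0.16  0.07 ] [0.467 0.24  0.08 ]
0.08 4471 [0.439 0.204 0.085] [0.423 0.16  0.08 ] [0.467 0.24  0.09 ]
0.09 5887 [0.432 0.207 0.095] [0.422 0.16  0.09 ] [0.46 0.24 0.1 ]
```

Gripped: the opening of 11.4 mm matches the tab. I'll slide it to a spot in front of the dock mouth while turning it.

Request:
{"api": "apply_moves", "payload": {
  "series": [
    [[0, -0.006, 0], -0.006],
    [[0, -0.012, 0], -0.012],
    [[0.001, -0.013, 0], -0.012],
    [[0, -0.013, 0], -0.012],
    [[0.001, -0.013, 0], -0.012],
    [[0, -0.013, 0], -0.012],
    [[0.001, -0.013, 0], -0.012],
    [[0, -0.013, 0], -0.012],
    [[0.001, -0.013, 0], -0.012],
    [[0, -0.013, 0], -0.012]
  ]
}}

```text
t: 9.15
position: [0.4519, 0.0752, -0.0138]
tool_rot: [3.141, 0.0, -2.997]
contact_force: [0.1, 3.4, 2.0]
grip_width: 0.136
gripper_force: 39.4
```

Request:
{"api": "apply_moves", "payload": {
  "series": [
    [[0, -0.013, 0], -0.012],
    [[0.001, -0.013, 0], -0.012],
    [[0, -0.013, 0], -0.012],
    [[0.001, -0.013, 0], -0.012],
    [[0, -0.013, 0], -0.012],
    [[0.001, -0.013, 0], -0.012],
    [[0, -0.013, 0], -0.012],
    [[0.001, -0.013, 0], -0.012],
    [[0, -0.013, 0], -0.012],
    [[0, -0.013, 0], -0.012]
  ]
}}

```text
t: 9.98
position: [0.4552, -0.0543, -0.0138]
tool_rot: [3.141, -0.001, -3.117]
contact_force: [0.1, 4.8, 3.8]
grip_width: 0.133
gripper_force: 39.7
```

```bash
cat > meas.py <<'E'
from fit import *
s=bot.sense();print(s['t'],s['position'],s['tool_rot'],s['grip_width'],s['contact_force'],s['wrist_torque'])
for n in ['top','wrist']:
    p=bot.read_camera(n);W=cloud(p);H=hsv(p['color']);h,s,v=[H[...,i].astype(int) for i in range(3)]
    save(p,n+'2.png')
    g=(h>45)&(h<85)&(s>120); P=pts(W,g,(.4,-.2),(.8,.35),(.045,.07)); print(n,'roof',len(P),rect(P) if len(P)>4 else 0)
    r=((h<6)|(h>174))&(s>120)&(v>50); P=pts(W,r,(.55,-.2),(.8,.1),(.007,.02)); print('dock',len(P),rect(P) if len(P)>4 else 0)
    E=[]
    for x in np.arange(.6,.75,.01):
        Q=P[(P[:,0]>x)&(P[:,0]<x+.01)]
        L=Q[Q[:,1]>-.054];K=Q[Q[:,1]<=-.054]
        if len(L) and len(K): print(round(x+.005,3),np.round([K[:,1].min(),K[:,1].max(),L[:,1].min(),L[:,1].max()],3))
    Q=P[np.abs(P[:,1]+.055)<.03]
    if len(Q): print('stop x',Q[:,0].min(),Q[:,0].max())
    print('min x',P.min(0) if len(P) else 0)
E
python3 meas.py
```

```text
9.9833 [ 0.45524207 -0.0543388  -0.0138346 ] [ 3.14107444e+00 -6.19957135e-04 -3.11677784e+00] 0.13293947101172882 [0.05242097 4.81880485 3.76648247] [ 0.90714741 -0.16466242  0.25716205]
top roof 329 (array([538.3, -49. ]), array([83.5, 76.5]), 1.8)
dock 368 (array([673.4, -56.5]), array([128.6, 139.6]), 0.1)
0.605 [-0.122 -0.122  0.013  0.013]
0.615 [-0.126 -0.121  0.009  0.013]
0.625 [-0.122 -0.115 -0.006  0.01 ]
0.635 [-0.122 -0.102 -0.006  0.01 ]
0.645 [-0.122 -0.101 -0.006  0.01 ]
0.655 [-0.122 -0.101 -0.005  0.01 ]
0.665 [-0.122 -0.103 -0.005  0.01 ]
0.675 [-0.121 -0.102 -0.005  0.011]
0.685 [-0.121 -0.101 -0.009  0.011]
0.695 [-0.122 -0.101 -0.005  0.011]
0.705 [-0.121 -0.101 -0.009  0.011]
0.715 [-0.121 -0.101 -0.004  0.011]
0.725 [-0.12  -0.054 -0.05   0.011]
0.735 [-0.121 -0.055 -0.051  0.012]
stop x 0.722884322133853 0.736973157818213
min x [ 0.60905243 -0.12632147  0.0070066 ]
wrist roof 145 (array([467.5, -58.8]), array([54.7, 74.7]), 1.0)
dock 0 0
min x 0
```

Request:
{"api": "apply_moves", "payload": {
  "series": [
    [[0.004, -0.003, 0], -0.008],
    [[0.006, -0.002, 0], -0.007],
    [[0.006, 0, 0], 0],
    [[0.006, 0, 0], 0],
    [[0.006, 0, 0], 0],
    [[0.006, 0, 0], 0],
    [[0.006, 0, 0], 0],
    [[0.006, 0, 0], 0],
    [[0.004, 0, 0], 0],
    [[0, 0, 0], 0]
  ]
}}

```text
t: 10.92
position: [0.499, -0.0586, -0.0144]
tool_rot: [3.14, -0.013, -3.132]
contact_force: [-13.6, 0.3, 19.4]
grip_width: 0.135
gripper_force: 42.8
```

```bash
python3 meas.py | grep -v '^0'
```

```text
10.9167 [ 0.49897463 -0.05856686 -0.01435018] [ 3.14041784 -0.01330708 -3.13180176] 0.13501842118487545 [-13.62538137   0.28445261  19.41727056] [0.09308479 3.2301779  0.08157674]
top roof 266 (array([582.9, -55.2]), array([84.4, 76.8]), 0.4)
dock 370 (array([674.1, -56.5]), array([129.8, 139.4]), 0.1)
stop x 0.7224145895175715 0.7372026983532083
min x [ 0.60912167 -0.12631994  0.00715689]
wrist roof 138 (array([511.6, -60. ]), array([53.1, 74.9]), 1.5)
dock 0 0
min x 0
```

```bash
python3 - <<'E'
from fit import *
s=bot.sense();print(s['position'],s['tool_rot'],s['contact_force'],s['wrist_torque'])
p=bot.read_camera('side');a=cv2.resize(p['color'][140:230,220:340],(800,600),interpolation=cv2.INTER_CUBIC)
cv2.imwrite('pics/s3.png',a[...,::-1])
for n in ['top','side']:
    p=bot.read_camera(n);W=cloud(p);H=hsv(p['color']);h,s,v=[H[...,i].astype(int) for i in range(3)]
    g=(h>45)&(h<85)&(s>120); P=pts(W,g,(.5,-.12),(.8,.1),(.04,.075)); print(n,np.linalg.lstsq(np.c_[P[:,:2]-[.583,-.055],np.ones(len(P))],P[:,2],rcond=None)[0])
E
```

```text
[ 0.49896529 -0.05853187 -0.01434644] [ 3.1404417  -0.01297707 -3.13173034] [-12.74271692  -0.54012375  17.39762166] [0.04502967 3.08828085 0.06094902]
top [-0.00711965 -0.01635131  0.05677659]
side [ 0.00779225 -0.04428781  0.05288167]
```

View pics/s3.png

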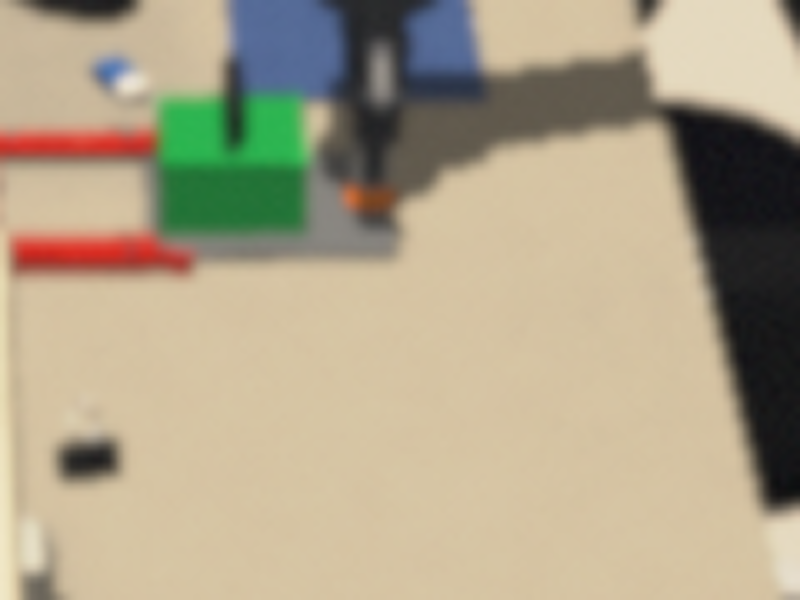

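Only the x and z forces have grown, with almost no lateral force, so this looks like friction from pressing down (17 N). I'll unload z a little and go on.

Request:
{"api": "apply_moves", "payload": {
  "series": [
    [[0, 0, 0.001], 0],
    [[0, 0, 0.001], 0],
    [[0, 0, 0], 0],
    [[0, 0, 0], 0],
    [[0, 0, 0], 0],
    [[0, 0, 0], 0],
    [[0, 0, 0], 0],
    [[0, 0, 0], 0],
    [[0, 0, 0], 0],
    [[0, 0, 0], 0]
  ]
}}

```text
t: 12.0
position: [0.506, -0.0582, -0.0119]
tool_rot: [3.142, 0.0, -3.13]
contact_force: [-0.5, 0.1, -5.1]
grip_width: 0.134
gripper_force: 39.2
```

Request:
{"api": "apply_moves", "payload": {
  "series": [
    [[0.002, 0, -0.001], 0],
    [[0.004, 0, 0], 0],
    [[0.005, 0, 0], 0],
    [[0.005, 0, 0], 0],
    [[0.005, 0, 0], 0],
    [[0.005, 0, 0], 0],
    [[0.005, 0, 0], 0],
    [[0.004, 0, 0], 0],
    [[0, 0, 0], 0],
    [[0, 0, 0], 0]
  ]
}}

```text
t: 12.83
position: [0.541, -0.0582, -0.013]
tool_rot: [3.142, -0.0, -3.13]
contact_force: [-0.9, 0.5, -3.7]
grip_width: 0.134
gripper_force: 39.3
```

```bash
python3 meas.py | grep -v '^0'
```

```text
12.8333 [ 0.54099378 -0.05822025 -0.01301296] [ 3.14157157e+00 -1.87475408e-04 -3.13043038e+00] 0.13384647306479808 [-0.92162796  0.47744058 -3.70947904] [-0.00175742  0.30153842  0.0048773 ]
top roof 252 (array([622.2, -54.3]), array([75.9, 85.1]), 87.4)
dock 355 (array([673.8, -54.1]), array([127., 137.]), 1.2)
stop x 0.7226302381435281 0.7377150657713542
min x [ 0.60889102 -0.12253381  0.00705701]
wrist roof 190 (array([552.2, -59.2]), array([54.1, 75.3]), 0.7)
dock 213 (array([617.9, -58.6]), array([ 27.9, 144.7]), 1.5)
min x [ 0.6021925  -0.1312264   0.00713889]
```

Request:
{"api": "apply_moves", "payload": {
  "series": [
    [[0.003, 0, 0], 0],
    [[0.005, 0, 0], 0],
    [[0.005, 0, 0], 0],
    [[0.005, 0, 0], 0],
    [[0.005, 0, 0], 0],
    [[0.005, 0, 0], 0],
    [[0.005, 0, 0], 0],
    [[0.005, 0, 0], 0],
    [[0.003, 0, 0], 0],
    [[0, 0, 0], 0]
  ]
}}

```text
t: 13.77
position: [0.5829, -0.0582, -0.0129]
tool_rot: [-3.142, 0.001, -3.13]
contact_force: [0.7, 0.2, -3.6]
grip_width: 0.136
gripper_force: 39.3
```

Request:
{"api": "apply_moves", "payload": {
  "series": [
    [[0.001, 0, 0], 0],
    [[0.001, 0, 0], 0],
    [[0.001, 0, 0], 0],
    [[0.001, 0, 0], 0],
    [[0.001, 0, 0], 0],
    [[0.001, 0, 0], 0],
    [[0.001, 0, 0], 0],
    [[0.001, 0, 0], 0],
    [[0, 0, 0], 0],
    [[0, 0, 0], 0]
  ]
}}

```text
t: 14.6
position: [0.5888, -0.0585, -0.0133]
tool_rot: [-3.142, -0.002, -3.131]
contact_force: [-4.4, -1.6, -3.2]
grip_width: 0.136
gripper_force: 39.5
```

Request:
{"api": "apply_moves", "payload": {
  "series": [
    [[0.001, 0, 0], 0],
    [[0.001, 0, 0], 0],
    [[0.001, 0, 0], 0],
    [[0.001, 0, 0], 0],
    [[0, 0, 0], 0],
    [[0, 0, 0], 0],
    [[0, 0, 0], 0],
    [[0, 0, 0], 0],
    [[0, 0, 0], 0],
    [[0, 0, 0], 0]
  ]
}}

```text
t: 15.43
position: [0.5889, -0.0591, -0.0141]
tool_rot: [-3.141, -0.01, -3.13]
contact_force: [-11.9, -2.3, 0.8]
grip_width: 0.137
gripper_force: 40.0
```

```bash
python3 meas.py | grep -v '^0'
```

```text
15.4333 [ 0.58891427 -0.0590593  -0.01409335] [-3.14142969 -0.00955245 -3.13045052] 0.13698209235455913 [-11.85744433  -2.25612515   0.75818048] [-0.3016688   2.48300322  0.27078871]
top roof 207 (array([671.3, -55.9]), array([84.4, 73.3]), 1.1)
dock 266 (array([673.5, -53.7]), array([127.4, 136.7]), 1.2)
stop x 0.7264960058055362 0.7373951894895211
min x [ 0.60846315 -0.12129138  0.00712338]
wrist roof 140 (array([601.1, -59. ]), array([74.6, 52.4]), 89.7)
dock 1174 (array([640.6, -57.9]), array([ 73.2, 145.2]), 1.5)
min x [ 0.60234434 -0.13134387  0.00707004]
```

Force on the stop, with the roof at 0.671 against 0.673: it is home. I'll relax, release and rise.

Request:
{"api": "apply_moves", "payload": {
  "series": [
    [[-0.002, 0, 0], 0],
    [[-0.002, 0, 0], 0],
    [[0, 0, 0], 0],
    [[0, 0, 0], 0],
    [[0, 0, 0], 0],
    [[0, 0, 0], 0],
    [[0, 0, 0], 0],
    [[0, 0, 0], 0],
    [[0, 0, 0], 0],
    [[0, 0, 0], 0]
  ]
}}

```text
t: 16.37
position: [0.5891, -0.0584, -0.0132]
tool_rot: [-3.142, -0.002, -3.13]
contact_force: [-4.4, -1.4, -4.0]
grip_width: 0.136
gripper_force: 39.4
```

Request:
{"api": "apply_moves", "payload": {
  "series": [
    [[0, 0, 0], 0],
    [[0, 0, 0], 0],
    [[0, 0, 0], 0],
    [[0, 0, 0], 0],
    [[0, 0, 0], 0],
    [[0, 0, 0], 0],
    [[0, 0, 0], 0],
    [[0, 0, 0], 0],
    [[0, 0, 0], 0],
    [[0, 0, 0], 0]
  ],
  "fingers": 0.05
}}

```text
t: 17.2
position: [0.59, -0.0582, -0.0129]
tool_rot: [3.142, 0.0, -3.13]
contact_force: [-0.1, -0.2, -0.1]
grip_width: 0.585
gripper_force: 0.0
```

Request:
{"api": "apply_moves", "payload": {
  "series": [
    [[0, 0, 0.01], 0],
    [[0, 0, 0.018], 0],
    [[0, 0, 0.018], 0],
    [[0, 0, 0.018], 0],
    [[0, 0, 0.018], 0],
    [[0, 0, 0.018], 0],
    [[0, 0, 0.018], 0],
    [[0, 0, 0.018], 0],
    [[0, 0, 0.01], 0],
    [[0, 0, 0], 0]
  ]
}}

```text
t: 18.03
position: [0.5917, -0.0584, 0.1361]
tool_rot: [-3.142, 0.005, -3.131]
contact_force: [-0.4, -0.5, -0.1]
grip_width: 0.582
gripper_force: 0.0
```

```bash
cat > m2.py <<'E'
from fit import *
s=bot.sense();print(s['t'],s['position'],s['tool_rot'],s['grip_width'],s['contact_force'],s['qpos'])
for n in ['top','wrist','side']:
    p=bot.read_camera(n);W=cloud(p);H=hsv(p['color']);h,s,v=[H[...,i].astype(int) for i in range(3)]
    save(p,n+'4.png')
    g=(h>45)&(h<85)&(s>120); P=pts(W,g,(.4,-.2),(.8,.35),(.045,.07)); print(n,'roof',len(P),rect(P) if len(P)>4 else 0)
    P=pts(W,v<80,(.64,-.12),(.71,.02),(.074,.1)); print('bar',len(P),rect(P) if len(P)>4 else 0, P.mean(0) if len(P) else 0)
    o=(h>5)&(h<18)&(s>170)&(v>60); P=pts(W,o,(.55,-.1),(.65,.0),(.045,.07)); print('tab',len(P),P.mean(0) if len(P) else 0)
E
python3 m2.py
```

```text
18.0333 [ 0.59172386 -0.05837356  0.13610438] [-3.14157575  0.00523286 -3.13056637] 0.5820015141462446 [-0.41156108 -0.47080417 -0.14547966] [-0.09960734  0.43963868  0.18275328  1.81146582 -0.09986798  0.89412676
  1.71018016]
top roof 203 (array([672. , -45.7]), array([53.3, 82.4]), 89.9)
bar 27 (array([670.9, -42.9]), array([12. , 23.8]), 5.1) [ 0.67043431 -0.04242636  0.08788965]
tab 14 [ 0.58765123 -0.05579217  0.05238337]
wrist roof 5872 (array([669.1, -58.2]), array([86.3, 75.8]), 0.6)
bar 1307 (array([668.8, -57.9]), array([12.2, 54.9]), 0.2) [ 0.66691498 -0.05809005  0.08658593]
tab 305 [ 0.58542054 -0.05917366  0.05272213]
side roof 224 (array([672. , -51.3]), array([81., 80.]), 0.9)
bar 9 (array([671.7, -38.8]), array([ 3.8, 29.2]), 2.8) [ 0.67154983 -0.03350824  0.08282792]
tab 9 [ 0.59136484 -0.05149958  0.04911155]
```

Request:
{"api": "apply_moves", "payload": {
  "series": [
    [[0.009, 0, 0], -0.11],
    [[0.009, 0, 0], -0.11],
    [[0.009, 0, 0], -0.11],
    [[0.009, 0, 0], -0.11],
    [[0.009, 0, 0], -0.11],
    [[0.009, 0, 0], -0.11],
    [[0.009, 0, 0], -0.11],
    [[0.009, 0, 0], -0.11],
    [[0.008, 0, 0], -0.11],
    [[0, 0, 0], -0.11]
  ],
  "fingers": 0.06
}}

```text
t: 19.02
position: [0.6703, -0.058, 0.1311]
tool_rot: [-3.14, -0.0, 2.048]
contact_force: [-0.3, -0.3, -0.1]
grip_width: 0.702
gripper_force: 0.0
```

Request:
{"api": "apply_moves", "payload": {
  "series": [
    [[0, 0, 0], -0.11],
    [[0, 0, 0], -0.11],
    [[0, 0, -0.005], -0.11],
    [[0, 0, -0.01], -0.11],
    [[0, 0, -0.01], -0.025],
    [[0, 0, -0.01], 0],
    [[0, 0, 0], 0],
    [[0, 0, 0], 0],
    [[0, 0, 0], 0],
    [[0, 0, 0], 0]
  ]
}}

```text
t: 19.85
position: [0.6704, -0.0585, 0.0987]
tool_rot: [3.141, -0.0, 1.588]
contact_force: [-0.3, -0.6, 0.7]
grip_width: 0.705
gripper_force: 0.0
```

```bash
python3 m2.py
```

```text
19.85 [ 0.67036014 -0.05848092  0.09865898] [ 3.14058634e+00 -1.50583018e-05  1.58823969e+00] 0.7045697339821245 [-0.29305325 -0.55073905  0.67210605] [-0.32592567  0.65171636  0.5274607   1.64599594 -0.38544971  0.94822554
  0.35723873]
top roof 102 (array([670.3, -30.7]), array([23.7, 83.6]), 89.4)
bar 7 (array([670.8, -33.2]), array([9.8, 4.3]), 3.1) [ 0.67080891 -0.03294195  0.08759278]
tab 0 0
wrist roof 10537 (array([669.7, -57.8]), array([85.5, 76. ]), 0.6)
bar 1645 (array([669.5, -57.6]), array([11.9, 55.4]), 0.7) [ 0.66938135 -0.05517798  0.08861246]
tab 452 [ 0.58808627 -0.05777792  0.0521796 ]
side roof 225 (array([671.9, -52.3]), array([84.2, 80.8]), 4.5)
bar 16 (array([671.5, -45.3]), array([ 3.9, 44.2]), 0.7) [ 0.67143183 -0.04018124  0.08396001]
tab 9 [ 0.59223215 -0.0506001   0.04866391]
```

Request:
{"api": "apply_moves", "payload": {
  "series": [
    [[0, 0, -0.01], 0],
    [[0, 0, -0.012], 0],
    [[0, 0, -0.012], 0],
    [[0, 0, -0.012], 0],
    [[0, 0, -0.012], 0],
    [[0, 0, -0.008], 0],
    [[0, 0, -0.004], 0],
    [[0, 0, 0], 0],
    [[0, 0, 0], 0],
    [[0, 0, 0], 0]
  ]
}}

```text
t: 20.83
position: [0.6705, -0.0585, 0.0287]
tool_rot: [3.14, 0.0, 1.588]
contact_force: [-0.4, 0.3, 0.2]
grip_width: 0.699
gripper_force: 0.0
```

Request:
{"api": "apply_moves", "payload": {
  "series": [
    [[0, 0, 0], 0],
    [[0, 0, 0], 0],
    [[0, 0, 0], 0],
    [[0, 0, 0], 0],
    [[0, 0, 0], 0],
    [[0, 0, 0], 0],
    [[0, 0, 0], 0],
    [[0, 0, 0], 0],
    [[0, 0, 0], 0],
    [[0, 0, 0], 0]
  ],
  "fingers": 0.0,
  "force": 60
}}

```text
t: 21.67
position: [0.6704, -0.0582, 0.0286]
tool_rot: [3.141, -0.0, 1.588]
contact_force: [0.0, 0.1, 4.7]
grip_width: 0.125
gripper_force: 59.1
```

Request:
{"api": "apply_moves", "payload": {
  "series": [
    [[0, 0, 0.002], 0],
    [[0, 0, 0.003], 0],
    [[0, 0, 0.003], 0],
    [[0, 0, 0.003], 0],
    [[0, 0, 0.003], 0],
    [[0, 0, 0.003], 0],
    [[0, 0, 0.003], 0],
    [[0, 0, 0.003], 0],
    [[0, 0, 0.003], 0],
    [[0, 0, 0], 0]
  ]
}}

```text
t: 22.5
position: [0.6721, -0.0587, 0.0568]
tool_rot: [3.137, 0.0, 1.588]
contact_force: [-0.1, 0.1, -0.6]
grip_width: 0.125
gripper_force: 60.1
```

Request:
{"api": "apply_moves", "payload": {
  "series": [
    [[0, 0, 0.004], 0],
    [[0, 0, 0.004], 0],
    [[0, 0, 0.004], 0],
    [[0, 0, 0.004], 0],
    [[0, 0, 0.004], 0],
    [[0, 0, 0.004], 0],
    [[0, 0, 0.004], 0],
    [[0, 0, 0.003], 0],
    [[0, 0, 0], 0],
    [[0, 0, 0], 0]
  ]
}}

```text
t: 23.33
position: [0.67, -0.0582, 0.0852]
tool_rot: [3.141, 0.0, 1.588]
contact_force: [0.8, -0.1, -1.5]
grip_width: 0.127
gripper_force: 60.1
```

```bash
python3 - <<'E'
from fit import *
s=bot.sense();print(s['t'],s['position'],s['grip_width'],s['contact_force'])
for n in ['top','wrist','side']:
    p=bot.read_camera(n);W=cloud(p);H=hsv(p['color']);h,s,v=[H[...,i].astype(int) for i in range(3)]
    save(p,n+'5.png')
    g=(h>45)&(h<85)&(s>120); P=pts(W,g,(.6,-.2),(.75,.05),(.0,.2)); print(n,'green z',np.percentile(P[:,2],[1,50,99]))
    o=(h>5)&(h<18)&(s>170)&(v>60); P=pts(W,o,(.55,-.1),(.65,.0),(.04,.12)); print('tab',len(P),P.mean(0) if len(P) else 0)
E
```

```text
23.3333 [ 0.67001921 -0.05823242  0.08524238] 0.12731527937775122 [ 0.79834404 -0.14056596 -1.47376419]
top green z [0.0768157  0.1125107  0.12176958]
tab 0 0
wrist green z [0.06942938 0.11262608 0.18958978]
tab 602 [ 0.58727083 -0.05706534  0.05188699]
side green z [0.06534575 0.10377321 0.1196095 ]
tab 13 [ 0.59053139 -0.05228554  0.047083  ]
```

The cover is clear and the tray has stayed put. On to the mat.

Request:
{"api": "apply_moves", "payload": {
  "series": [
    [[0, 0, 0.01], 0],
    [[0, 0, 0.01], 0],
    [[0, 0, 0.01], 0],
    [[-0.008, -0.01, 0], 0],
    [[-0.015, -0.018, 0], 0],
    [[-0.02, -0.023, 0], 0],
    [[-0.02, -0.023, 0], 0],
    [[-0.02, -0.023, 0], 0],
    [[-0.02, -0.023, 0], 0],
    [[-0.02, -0.023, 0], 0]
  ]
}}

```text
t: 24.32
position: [0.5451, -0.2029, 0.1156]
tool_rot: [3.141, 0.0, 1.587]
contact_force: [0.6, -0.9, -1.3]
grip_width: 0.129
gripper_force: 60.1
```

Request:
{"api": "apply_moves", "payload": {
  "series": [
    [[-0.02, -0.023, 0], 0],
    [[-0.018, -0.02, 0], 0],
    [[-0.01, -0.012, 0], 0],
    [[0, 0, -0.01], 0],
    [[0, 0, -0.015], 0],
    [[0, 0, -0.015], 0],
    [[0, 0, -0.015], 0],
    [[0, 0, -0.01], 0],
    [[0, 0, 0], 0],
    [[0, 0, 0], 0]
  ]
}}

```text
t: 25.15
position: [0.4987, -0.2561, 0.0498]
tool_rot: [-3.141, -0.0, 1.588]
contact_force: [1.2, 0.5, -1.5]
grip_width: 0.129
gripper_force: 60.0
```

```bash
python3 - <<'E'
from fit import *
s=bot.sense();print(s['t'],s['position'],s['tool_rot'],s['grip_width'],s['contact_force'])
for n in ['top','side']:
    p=bot.read_camera(n);W=cloud(p);H=hsv(p['color']);h,s,v=[H[...,i].astype(int) for i in range(3)]
    save(p,n+'6.png')
    g=(h>45)&(h<85)&(s>120); P=pts(W,g,(.4,-.4),(.6,-.1),(.0,.2)); print(n,'green z',np.percentile(P[:,2],[1,50,99]),rect(P))
    b=(h>100)&(h<130)&(s>80); P=pts(W,b,(.35,-.4),(.65,-.1),(-.02,.03)); print('mat',len(P),np.median(P[:,2]),rect(P))
    o=(h>5)&(h<18)&(s>170)&(v>60); P=pts(W,o,(.55,-.1),(.65,.0),(.04,.12)); print('tab',len(P),P.mean(0) if len(P) else 0)
E
```

```text
25.15 [ 0.49867986 -0.2561079   0.04984911] [-3.14082550e+00 -1.64424643e-04  1.58783007e+00] 0.1292036108952157 [ 1.18416626  0.50818362 -1.45717414]
top green z [0.04171098 0.07694824 0.13287882] (array([ 498.8, -234.1]), array([85.5, 40.4]), 2.1)
mat 648 0.004057071541276436 (array([ 525.2, -214. ]), array([150.9, 211.8]), 64.4)
tab 15 [ 0.58692328 -0.05532707  0.05398488]
side green z [0.00237771 0.06254287 0.08433728] (array([ 495.5, -263.3]), array([124.7,  88.5]), 84.8)
mat 386 0.0009737304231687283 (array([ 499.3, -250.6]), array([150.3, 148. ]), 1.0)
tab 8 [ 0.58824131 -0.05293285  0.0472539 ]
```

Request:
{"api": "apply_moves", "payload": {
  "series": [
    [[0, 0, -0.005], 0],
    [[0, 0, -0.005], 0],
    [[0, 0, -0.004], 0],
    [[0, 0, -0.003], 0],
    [[0, 0, -0.002], 0],
    [[0, 0, -0.002], 0],
    [[0, 0, -0.001], 0],
    [[0, 0, 0], 0],
    [[0, 0, 0], 0],
    [[0, 0, 0], 0]
  ]
}}

```text
t: 26.08
position: [0.499, -0.2563, 0.0282]
tool_rot: [3.141, 0.0, 1.588]
contact_force: [0.4, -0.1, -0.8]
grip_width: 0.127
gripper_force: 60.2
```

Request:
{"api": "apply_moves", "payload": {
  "series": [
    [[0, 0, -0.001], 0],
    [[0, 0, 0], 0],
    [[0, 0, 0], 0],
    [[0, 0, 0], 0],
    [[0, 0, 0], 0],
    [[0, 0, 0], 0],
    [[0, 0, 0], 0],
    [[0, 0, 0], 0],
    [[0, 0, 0], 0],
    [[0, 0, 0], 0]
  ]
}}

```text
t: 26.92
position: [0.4989, -0.2562, 0.0271]
tool_rot: [3.142, 0.0, 1.588]
contact_force: [0.5, -1.0, -1.4]
grip_width: 0.128
gripper_force: 60.2
```

Request:
{"api": "apply_moves", "payload": {
  "series": [
    [[0, 0, -0.001], 0],
    [[0, 0, 0], 0],
    [[0, 0, 0], 0],
    [[0, 0, -0.001], 0],
    [[0, 0, 0], 0],
    [[0, 0, 0], 0],
    [[0, 0, 0], 0],
    [[0, 0, 0], 0],
    [[0, 0, 0], 0],
    [[0, 0, 0], 0]
  ]
}}

```text
t: 27.75
position: [0.4992, -0.2563, 0.0265]
tool_rot: [3.141, -0.001, 1.588]
contact_force: [-4.2, 3.4, 13.8]
grip_width: 0.126
gripper_force: 62.3
```

Touching down (13.8 N). Easing off 1 mm, then releasing and rising.

Request:
{"api": "apply_moves", "payload": {
  "series": [
    [[0, 0, 0.001], 0],
    [[0, 0, 0], 0],
    [[0, 0, 0], 0],
    [[0, 0, 0], 0],
    [[0, 0, 0], 0],
    [[0, 0, 0], 0],
    [[0, 0, 0], 0],
    [[0, 0, 0], 0],
    [[0, 0, 0], 0],
    [[0, 0, 0], 0]
  ],
  "fingers": 0.05
}}

```text
t: 28.58
position: [0.499, -0.2563, 0.0261]
tool_rot: [3.142, 0.0, 1.588]
contact_force: [0.3, 0.6, 1.1]
grip_width: 0.584
gripper_force: 0.0
```

Request:
{"api": "apply_moves", "payload": {
  "series": [
    [[0, 0, 0.008], 0],
    [[0, 0, 0.015], 0],
    [[0, 0, 0.015], 0],
    [[0, 0, 0.015], 0],
    [[0, 0, 0.015], 0],
    [[0, 0, 0.015], 0],
    [[0, 0, 0.015], 0],
    [[0, 0, 0.015], 0],
    [[0, 0, 0.01], 0],
    [[0, 0, 0], 0]
  ]
}}

```text
t: 29.42
position: [0.5003, -0.257, 0.1516]
tool_rot: [3.137, 0.001, 1.588]
contact_force: [0.9, 0.1, -1.0]
grip_width: 0.584
gripper_force: 0.0
```

```bash
python3 - <<'E'
from fit import *
s=bot.sense();print(s['t'],s['position'],s['contact_force'])
for n in ['top','wrist']:
    p=bot.read_camera(n);W=cloud(p);H=hsv(p['color']);h,s,v=[H[...,i].astype(int) for i in range(3)]
    g=(h>45)&(h<85)&(s>120); P=pts(W,g,(.4,-.4),(.6,-.1),(.045,.07)); print(n,np.median(P[:,2]),rect(P))
    o=(h>5)&(h<18)&(s>170)&(v>60); P=pts(W,o,(.55,-.1),(.65,.0),(.04,.12)); print('tab',len(P),P.mean(0) if len(P) else 0)
p=bot.read_camera('side')
cv2.imwrite('pics/s7.png',cv2.resize(p['color'][110:260,190:350],(640,600),interpolation=cv2.INTER_CUBIC)[...,::-1])
E
```

```text
29.4167 [ 0.50029039 -0.25696577  0.15157932] [ 0.91000445  0.08629143 -1.0339027 ]
top 0.05402012072116058 (array([ 498.7, -251.6]), array([82.8, 76.5]), 1.3)
tab 15 [ 0.58706944 -0.05549     0.05268577]
wrist 0.054389132519892414 (array([ 497.9, -256.1]), array([85.7, 76.3]), 0.7)
tab 0 0
```

View pics/s7.png

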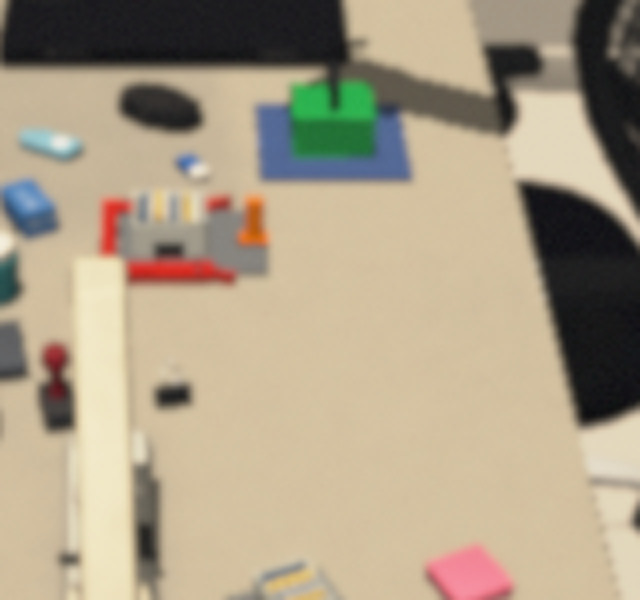

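The side view shows the tray in the dock at (185,240) and the cover upright on the mat at (335,118), with nothing else moved. Handing in.

```bash
python3 -c "
from rig import bot
print(bot.finish_job())"
```

```text
the job is handed in; nothing more can be done
None
```

I handed the job in at about 30 s: by the last camera check the tray is home in the dock and the cover stands upright near the middle of the mat, but the hand-in returned no verdict.

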